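# Switch on a kitchen scale and zero it with the bowl on

### The job

Get the kitchen scale ready for weighing into the bowl that stands on it, by pressing its controls with the closed fingertips in this order: first switch it on by pushing the far half of the wide rocker fully down, then change the unit by pushing the far half of the narrow rocker fully down, and last zero it by pressing the round key all the way in, keeping it in for two seconds, and letting it come up again. Do not press the square key, leave the bowl standing where it is on the scale, and do not move or lift the things around it.

Things in the scene. Friction and masses are not known exactly. Their poses are not given: they have to be found in the camera images.
- scale: Kitchen scale, 240 x 240 mm, fixed. Origin: centre of its underside, on the worktop; z up, -x the near side (yaw within 0.35 rad). Dark panel, top 24 mm up, at x -117 to -43 mm; steel platform behind it, top 30 mm up. On the panel four white controls in a row at x -85 mm, y -82.5, -27.5, 27.5, 82.5 mm; which is in which place varies; they differ in shape only.
- wide_rocker_far (a point): Point on top of the far (+x) half of the wide rocker switch, 14 mm from its pivot line, moving with it. Rocker 30 mm wide (y), 44 mm long (x), in a 5 mm high rim; pivot line across its middle, 36 mm above the worktop. Its top is a V of two flat 22 mm halves. Off: near half level at 36 mm, far half sloping up at 0.4 rad to 44.5 mm.
- wide_rocker (a joint): Angle of the wide rocker (on/off): 0 off, far half raised (starts within 0.04 of this); 0.4 rad on, far half fully down, level at 36 mm above the worktop. Stays where it is left. Pushing the far half down takes 3 to 6 N, then comes a firm stop.
- narrow_rocker_far (a point): The same point on the narrow rocker (unit switch), which is 14 mm wide (y) and otherwise exactly like the wide one: 44 mm long, same heights, slope, pivot and force.
- narrow_rocker (a joint): Angle of the narrow rocker: 0 (far half raised) to 0.4 rad (far half fully down and level).
- round_key_top (a point): Centre of the top of the round zero key, 24 mm across, top 36 mm above the worktop when up. Spring key: travels 5 mm straight down (1.4 N at first, about 5 N fully in, then a firm stop) and comes up by itself when released. A 4 mm high grey ring surrounds it.
- round_key (a joint): Travel of the round key: 0 up, 0.005 m fully in.
- square_key_top (a point): Centre of the top of the square key, 22 x 22 mm, top 36 mm above the worktop; a spring key like the round one. It is not to be pressed.
- square_key (a joint): Travel of the square key: 0 up, 0.005 m fully in.
- rice_bowl: Pale china bowl with a small flower pattern, 115 mm across, 52 mm high, loose on the scale's steel platform. Origin: centre of its underside; z up.
- tin_small: Low round tin, 86 mm across, 40 mm high, loose on the worktop beside the scale's +y side. Origin: centre of its underside.
- kitchen_timer: Round black and white wind-up timer, 67 mm across, 49 mm high, loose on the worktop beside the scale's -y side. Origin: centre of its underside.
- mug_cream: Striped mug, 86 mm across plus handle, 90 mm high, loose on the worktop to the left. Origin: centre of its underside.
- soup_spoon: Metal spoon, 191 mm long, lying on the worktop to the right. Origin: centre of its underside.
Things that resemble listed ones, but are neither listed nor needed, are in the scene too. What is shaped like the rice_bowl but red is not meant.

How it is judged:
By the outcome, as a careful person would: the job done as asked, in the order asked, and still so for the second after the job is handed in, with the robot touching nothing.
It also fails if it takes over 48 s, if anything falls off the work surface, if the arm or the gripper's body presses on something with over 40 N, if the wrist force passes 120 N, or if a joint passes its speed limit or range.

### The arm

A 6-joint arm with a two-finger parallel gripper is mounted at the origin on a cart in front of the work surface, level with it; the furniture and walls round the work are solid. World frame = base frame: x ahead of the robot, y to its left, z up, the work surface at z = 0. Lengths are in m, angles in rad, forces in N, time in s.
With the tool pointing down it reaches from about 0.225 to 0.875 m from the base axis. Payload 3.4 kg.
Tool frame: the origin (TCP) lies between the finger pads; the fingertips stand 19 mm ahead of it and the grasp point (between the pads) is the TCP; z points along the fingers, y is the line along which they close (so a half turn about z gives the same grasp; the last joint's range is limited). The gripper opens to 85 mm and grips with 20 to 120 N. Pads are 22 mm wide; open, the fingers measure 114 mm over their backs; the gripper's body (76 mm by 85 mm) begins 54 mm behind the grasp point. The pads swing forward as they close: fully open they stand 13 mm farther back than shut.
Start: joints at [-1.317, 0.276, 1.505, -0, 1.361, -0.121], TCP at [0.211, -0.535, 0.25] pointing down, gripper open.
Joint ranges: [-2.89, 2.89], [-0.75, 2.08], [0.22, 2.7], [-1.18, 4.32], [0.11, 2.71], [-2.7, 2.7]. Speed limits (rad/s): [2.57, 2.57, 3.14, 3.14, 3.14, 3.14].

### API

Orientations are given as a unit quaternion [w, x, y, z].
In Python, from rig import get_state, imaging, ticket gives the robot as it stands. The module is installed in compiled form; this text tells all that it offers.
- The arm moves only by the shell command python3 -m inch 'ROWS' [FORCE]. ROWS is JSON, a list of rows, each an object with "claw": the opening, from -1 (shut) to 1 (fully open); "travel": the shift along the world's x, y, z in units of 200 mm (1.0 is 200 mm), a list of three; "turn": the turn about the world's z in units of 180 degrees (1.0 is 180 degrees). A call has 1 to 5 rows; each row is the pose to reach, as a shift and turn from the pose commanded when the call began, turning the shorter way round; what a row does not reach only later rows make up. A row lasts 1/10 s, in which the tool goes at most 50 mm and 8.59 degrees, less where a joint would pass 70% of its speed; a pose out of reach is approached as far as the arm can. A call with a number of a shift or a turn outside -1 to 1 is refused whole. A call with a gripper value outside its range is refused whole. The fingers move at their own pace and stop on an object; FORCE is the grip in N (left out, the last holds). Time passes only in rows, so rows that repeat a pose let the fingers close. It gives the time, the measured TCP pose, the force, the opening and the grip force at its end, in the units of the state.
- get_state(): the state, without advancing time (a new reading comes with each control period).
- imaging.get_image(name): name is "scene" or "top" or "wrist"; returns the picture (480x640x3 uint8, red, green, blue); there is no depth.
- imaging.camera_params(name): a dict with "camera_matrix" (3x3 intrinsics, pixels), "cam_to_world" (4x4, takes a point from camera to world coordinates); the wrist camera has in their place "T_tool_cam" (4x4, takes a point from camera to tool coordinates, whose origin is the TCP and whose axes are the flange's). Camera axes: x right, y down, z forward; pixel columns grow to the right and rows downward; lengths in m; the calibration is good to about 2 mm. A picture is of the moment at which its call begins: read the wrist's pose just before it. camera_params takes no time and is no camera call.
- ticket.sign_off(): hands the job in; it is judged then, once.
The state is a dict: "clock": time; "qpos": joint angles; "qd": joint speeds; "effort": joint torques, N m; "position": TCP position; "ee_rot": TCP orientation; "contact_force": force on the tool from outside, world axes, zero at the start; "moment": the same for the moment, N m; "width": finger opening in m; "gripper_force": force on a finger pad.
Only numpy, scipy, OpenCV 4.12 (cv2) and the standard library are available. Lean on these libraries where they do the work, as an engineer would, in place of code of your own. Each camera call takes 0.05 s, during which the arm holds its last target. There are 200 camera calls.

## Working session

There is one attempt and no reset: what is moved stays moved. The work goes in short steps, Python scripts to look and compute and a shell command to move; the robot and the scene stay as the last step left them, time stands still between calls to the robot, and variables do not carry over. Pictures are saved under pics/ and viewed, at most 10 in all, crops included, and the job is handed in when it is done.

```bash
mkdir -p pics
python3 - <<'E'
from rig import get_state, imaging
import cv2
s=get_state();print(s)
for n in("top","scene"):
    cv2.imwrite(f"pics/{n}0.png",imaging.get_image(n)[:,:,::-1]);p=imaging.camera_params(n);print(n,p)
print(imaging.camera_params("wrist"))
E
```

```text
{'clock': 0.0, 'qpos': array([-1.31700910e+00,  2.76585014e-01,  1.50614032e+00,  1.16273087e-05,
        1.36070899e+00, -1.20985909e-01]), 'qd': array([ 0.00036742,  0.00042456,  0.00149803, -0.00148852, -0.00039753,
       -0.00017925]), 'effort': array([-7.25951340e-04, -4.16778338e+01, -2.45805126e+01, -2.84399339e-04,
        1.09666813e-02,  2.30703286e-06]), 'position': array([ 0.21036472, -0.53459835,  0.24944251]), 'ee_rot': array([-9.19183541e-04,  9.82494262e-01,  1.86290574e-01, -5.54269866e-05]), 'contact_force': array([0.05450167, 0.98834048, 0.22647903]), 'moment': array([-0.01504801, -0.01057048,  0.00631114]), 'gripper_force': 0.0, 'width': 0.08533158404632125}
top {'camera_matrix': array([[565.02079076,   0.        , 311.86489731],
       [  0.        , 565.02079076, 229.57241493],
       [  0.        ,   0.        ,   1.        ]]), 'cam_to_world': array([[ 0.0129647 , -0.98201213,  0.18837224,  0.30678634],
       [-0.99989614, -0.01391835, -0.00374065,  0.05233377],
       [ 0.00629519, -0.18830418, -0.98209058,  1.43690583],
       [ 0.        ,  0.        ,  0
[... 296 characters left out ...]
33374 ,  0.49987694, -0.5568721 ,  0.70746885],
       [-0.01877579, -0.75504619, -0.65540272,  0.82380124],
       [ 0.        ,  0.        ,  0.        ,  1.        ]])}
{'camera_matrix': array([[376.84466977,   0.        , 318.91479894],
       [  0.        , 376.84466977, 240.46885181],
       [  0.        ,   0.        ,   1.        ]]), 'T_tool_cam': array([[ 6.15041730e-05, -9.64229800e-01, -2.65067705e-01,
         6.70174078e-02],
       [ 9.99999656e-01,  2.78471993e-04, -7.80958369e-04,
         2.60586747e-04],
       [ 8.26837264e-04, -2.65067566e-01,  9.64229486e-01,
        -1.24138467e-01],
       [ 0.00000000e+00,  0.00000000e+00,  0.00000000e+00,
         1.00000000e+00]])}
```

View pics/top0.png

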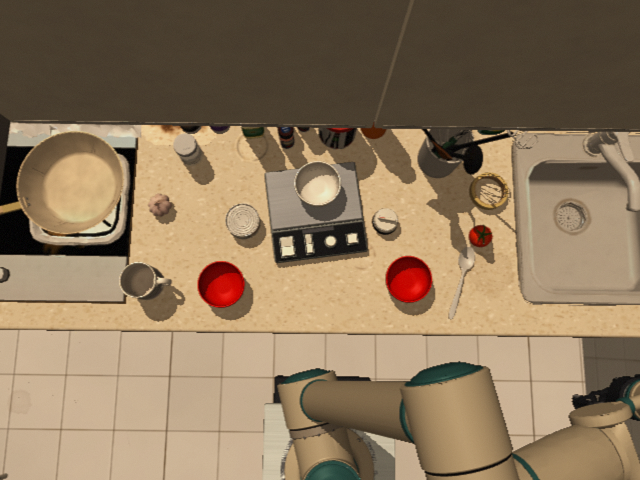

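View pics/scene0.png

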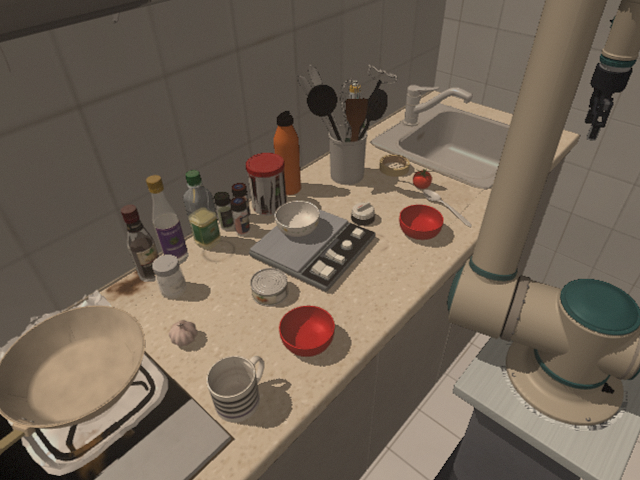

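The top view shows the scale at about (318,212). Its controls are at (288,246), (309,243), (330,241) and (352,239), and the pale bowl is at (318,184). The controls that could be mistaken for each other are:
- **Wide rocker:** (288,246)
- **Narrow rocker:** (309,243)
- **Round key:** (330,241)
- **Square key:** (352,239)

I'll check this choice in a close crop and fit the scale's pose.

```bash
cat > h.py <<'E'
import numpy as np,cv2
from rig import get_state, imaging
from scipy.spatial.transform import Rotation as R
def proj(P,K,T):  # world->pix
    c=(np.asarray(P)-T[:3,3])@T[:3,:3]; return (c@K.T)[:,:2]/c[:,2:]
def back(uv,z,K,T):
    d=T[:3,:3]@np.linalg.inv(K)@[*uv,1]; return T[:3,3]+d*(z-T[2,3])/d[2]
def cam(n):
    p=imaging.camera_params(n)
    if n!="wrist": return p["camera_matrix"],p["cam_to_world"]
    s=get_state();T=np.eye(4);T[:3,:3]=R.from_quat(s["ee_rot"],scalar_first=True).as_matrix();T[:3,3]=s["position"]
    return p["camera_matrix"],T@p["T_tool_cam"]
def s2w(P,pose):
    x,y,a=pose;c,s=np.cos(a),np.sin(a);P=np.asarray(P,float)
    return np.c_[x+c*P[:,0]-s*P[:,1],y+s*P[:,0]+c*P[:,1],P[:,2]]
E
python3 - <<'E'
from h import *
im=cv2.imread("pics/top0.png");K,T=cam("top")
g=im.min(2)
m=(g>150).astype(np.uint8);m[:232]=0;m[258:]=0;m[:,:276]=0;m[:,362:]=0
n,l,st,c=cv2.connectedComponentsWithStats(m)
for i in range(1,n):
    if st[i,4]>20: print(st[i],c[i],back(c[i],.037,K,T))
cv2.imwrite("pics/crop0.png",cv2.resize(im[155:270,255:385],None,fx=6,fy=5.2*1.0,interpolation=cv2.INTER_CUBIC))
E
```

```text
[306 235   6  17  64] [308.5625  243.78125] [0.53886167 0.05482114 0.037     ]
[348 234   9   9  61] [351.8852459 237.8852459] [ 0.55542472 -0.05399136  0.037     ]
[281 237  13  19 166] [286.73493976 246.29518072] [0.53170688 0.10946531 0.037     ]
[326 237   9   8  59] [330.06779661 240.47457627] [0.54804204 0.00088113 0.037     ]
```

View pics/crop0.png

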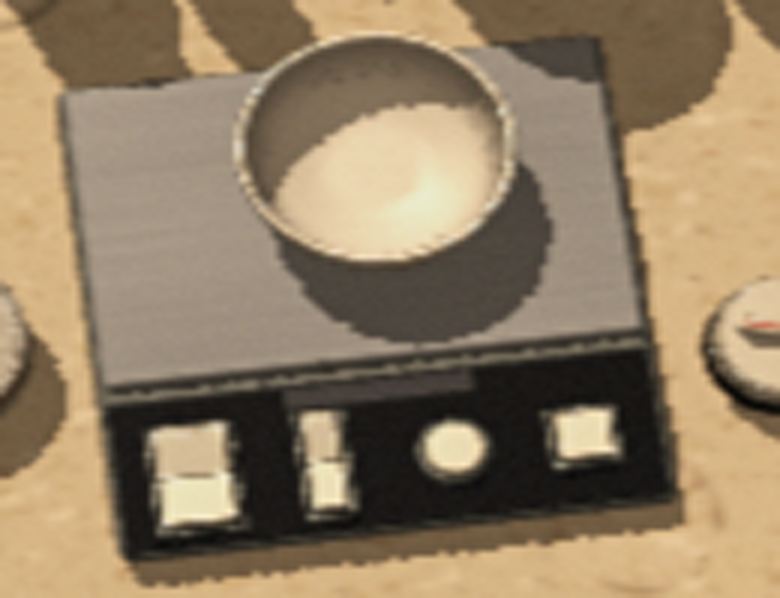

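The crop confirms the identities, left to right: wide rocker, narrow rocker, round key, square key. Scale yaw is about 0.14 rad. Next I move over the panel with the fingers shut and aligned to the scale.

```bash
python3 -m inch '[{"claw":-1,"travel":[0.45,0.94,-0.05],"turn":-0.0245},{"claw":-1,"travel":[0.45,0.94,-0.05],"turn":-0.0245},{"claw":-1,"travel":[0.45,0.94,-0.05],"turn":-0.0245},{"claw":-1,"travel":[0.45,0.94,-0.05],"turn":-0.0245},{"claw":-1,"travel":[0.45,0.94,-0.05],"turn":-0.0245}]'
python3 -m inch '[{"claw":-1,"travel":[0.45,0.94,-0.05],"turn":-0.0245},{"claw":-1,"travel":[0.45,0.94,-0.05],"turn":-0.0245},{"claw":-1,"travel":[0.45,0.94,-0.05],"turn":-0.0245},{"claw":-1,"travel":[0.45,0.94,-0.05],"turn":-0.0245},{"claw":-1,"travel":[0.45,0.94,-0.05],"turn":-0.0245}]'
python3 -m inch '[{"claw":-1,"travel":[0.45,0.94,-0.05],"turn":-0.0245},{"claw":-1,"travel":[0.45,0.94,-0.05],"turn":-0.0245},{"claw":-1,"travel":[0.45,0.94,-0.05],"turn":-0.0245},{"claw":-1,"travel":[0.45,0.94,-0.05],"turn":-0.0245},{"claw":-1,"travel":[0.45,0.94,-0.05],"turn":-0.0245}]'
python3 - <<'E'
from h import *
K,T=cam("wrist");s=get_state();im=imaging.get_image("wrist")[:,:,::-1].copy()
print(s["qd"].round(3),s["position"],R.from_quat(s["ee_rot"],scalar_first=True).as_matrix().round(3))
cv2.imwrite("pics/w1.png",im);np.savez("w1.npz",K=K,T=T)
E
```

```text
clock: 0.6
position: [0.3012, -0.3416, 0.2397]
ee_rot: [-0.002, 0.989, 0.15, 0.0]
contact_force: [0.2, -0.7, 0.5]
width: 0.0124
gripper_force: 0.0
clock: 1.1
position: [0.3914, -0.155, 0.23]
ee_rot: [-0.001, 0.994, 0.113, 0.0]
contact_force: [-1.2, -1.3, -0.4]
width: 0.0002
gripper_force: 0.0
clock: 1.6
position: [0.4826, 0.032, 0.2199]
ee_rot: [-0.001, 0.997, 0.074, 0.001]
contact_force: [0.0, -1.5, -0.4]
width: 0.0002
gripper_force: 0.0
[ 0.107  0.045 -0.042 -0.072  0.035  0.12 ] [0.48259655 0.03199144 0.21987945] [[ 0.989  0.148  0.001]
 [ 0.148 -0.989  0.001]
 [ 0.001 -0.001 -1.   ]]
```

View pics/w1.png

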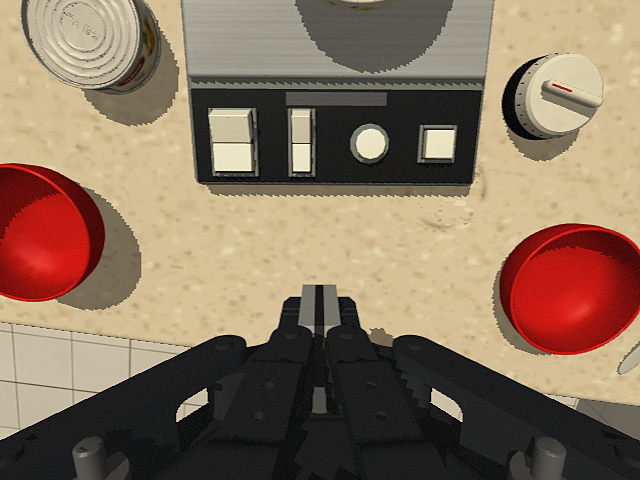

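The wrist view shows the wide rocker at (232,142), the narrow one at (300,142), the round key at (370,144) and the square key at (438,144). I'll measure them sub-pixel now that the arm has settled, and fit the scale pose.

```bash
cat > fit.py <<'E'
from h import *
from scipy.optimize import least_squares
imaging.get_image("wrist")
K,T=cam("wrist");im=imaging.get_image("wrist")
m=(im.min(2)>205).astype(np.uint8);m[:100]=0;m[182:]=0;m[:,:200]=0;m[:,470:]=0
n,l,st,c=cv2.connectedComponentsWithStats(m)
b=[(st[i].tolist(),c[i]) for i in range(1,n) if st[i,4]>150]; b.sort(key=lambda t:t[1][0]); print(b)
# near halves of the rockers (centre x -96 mm), key centres, all 36 mm high
obj=np.array([[-.096,.0825,.036],[-.096,.0275,.036],[-.085,-.0275,.036],[-.085,-.0825,.036]])
uv=np.array([t[1] for t in b])
f=lambda p:(proj(s2w(obj,p),K,T)-uv).ravel()
r=least_squares(f,[.628,.04,.14]);print(r.x,r.fun.round(2))
pt=s2w([[-.069,.0825,.036],[-.069,.0275,.036],[-.085,-.0275,.036]],r.x)
s=get_state();print(s["clock"],s["position"],"\n",pt,"\nunits",(pt-s["position"]+[0,0,.019])/.2)
y=R.from_quat(s["ee_rot"],scalar_first=True).as_matrix()[:,0];print("tool yaw",np.arctan2(y[1],y[0]))
E
python3 fit.py
```

```text
[]Traceback (most recent call last):
  File "fit.py", line 12, in <module>
    r=least_squares(f,[.628,.04,.14]);print(r.x,r.fun.round(2))
    return func(*args, **kwargs)
    vector_fun = VectorFunction(
        fun_wrapped,
    ...<6 lines>...
        workers=workers
    )
    self._update_fun()
    ~~~~~~~~~~~~~~~~^^
    self.f = self.fun_wrapped(xp_copy(self.x))
             ~~~~~~~~~~~~~~~~^^^^^^^^^^^^^^^^^
    return np.atleast_1d(self.fun(x))
                         ~~~~~~~~^^^
    return self.f(x, *self.args, **self.kwargs)
           ~~~~~~^^^^^^^^^^^^^^^^^^^^^^^^^^^^^^
  File "fit.py", line 11, in <lambda>
    f=lambda p:(proj(s2w(obj,p),K,T)-uv).ravel()
                ~~~~~~~~~~~~~~~~~~~~^~~
ValueError: operands could not be broadcast together with shapes (4,2) (0,)
```

```bash
python3 -c "
import cv2;i=cv2.imread('pics/w1.png')
for p in [(157,232),(125,230),(157,300),(144,370),(144,438),(145,420)]:print(i[p])"
sed -i 's/>205/>180/' fit.py; python3 fit.py 2>&1 | tail -12
```

```text
[199 230 234]
[162 193 203]
[198 229 234]
[196 227 234]
[192 225 233]
[115 129 129]
[([207, 139, 38, 28, 1006], array([225.49403579, 152.39264414])), ([287, 139, 16, 28, 445], array([294.5505618 , 152.42921348])), ([350, 124, 29, 30, 641], array([364.01560062, 138.11700468])), ([420, 125, 29, 27, 694], array([433.73054755, 137.89048991]))]
[0.63060574 0.04079815 0.14426759] [ 0.01  0.06 -0.   -0.04 -0.   -0.09 -0.01  0.07]
1.85 [0.48000778 0.02711475 0.22017637] 
 [[0.55046172 0.11252113 0.036     ]
 [0.55836894 0.0580925  0.036     ]
 [0.55044238 0.00136359 0.036     ]] 
units [[ 0.35226969  0.42703191 -0.82588186]
 [ 0.39180579  0.15488875 -0.82588186]
 [ 0.35217298 -0.12875582 -0.82588186]]
tool yaw 0.14228365339889035
```

The fit residual is below 0.1 px. Now I move above the far half of the wide rocker.

```bash
python3 -m inch '[{"claw":-1,"travel":[0.35,0.43,-0.3],"turn":0},{"claw":-1,"travel":[0.35,0.43,-0.3],"turn":0},{"claw":-1,"travel":[0.35,0.43,-0.3],"turn":0},{"claw":-1,"travel":[0.35,0.43,-0.68],"turn":0},{"claw":-1,"travel":[0.35,0.43,-0.68],"turn":0}]'
python3 -m inch '[{"claw":-1,"travel":[0,0,0],"turn":0},{"claw":-1,"travel":[0,0,0],"turn":0}]'
python3 -c "
from rig import get_state as g
s=g();print(s['position'],s['contact_force'])"
```

```text
clock: 2.35
position: [0.5493, 0.113, 0.0817]
ee_rot: [0.0, 0.997, 0.071, -0.002]
contact_force: [-0.7, -0.8, -0.7]
width: -0.0002
gripper_force: 0.0
clock: 2.55
position: [0.5508, 0.1132, 0.0848]
ee_rot: [0.0, 0.997, 0.071, -0.0]
contact_force: [0.4, -0.1, 1.8]
width: -0.0001
gripper_force: 0.0
[0.55081562 0.11323609 0.08480381] [ 0.44403756 -0.10704772  1.79492344]
```

```bash
python3 -m inch '[{"claw":-1,"travel":[0,0,-0.08],"turn":0},{"claw":-1,"travel":[0,0,-0.1],"turn":0},{"claw":-1,"travel":[0,0,-0.12],"turn":0},{"claw":-1,"travel":[0,0,-0.135],"turn":0},{"claw":-1,"travel":[0,0,-0.145],"turn":0}]'
python3 -m inch '[{"claw":-1,"travel":[0,0,-0.005],"turn":0},{"claw":-1,"travel":[0,0,-0.005],"turn":0}]'
```

```text
clock: 3.05
position: [0.5527, 0.1146, 0.0568]
ee_rot: [0.0, 0.997, 0.072, 0.003]
contact_force: [1.6, -1.5, 4.0]
width: -0.0002
gripper_force: 1.7
clock: 3.25
position: [0.5519, 0.1149, 0.055]
ee_rot: [0.0, 0.997, 0.072, 0.002]
contact_force: [4.3, -0.7, 3.8]
width: 0.0001
gripper_force: 2.1
```

```bash
for i in 1 2; do python3 -m inch '[{"claw":-1,"travel":[0,0,-0.005],"turn":0},{"claw":-1,"travel":[0,0,-0.005],"turn":0}]' | grep -E "pos|contact"; done
```

```text
position: [0.5519, 0.1149, 0.0549]
contact_force: [2.2, -1.5, 11.4]
position: [0.552, 0.1149, 0.0548]
contact_force: [0.2, -1.8, 16.2]
```

The rocker hit its firm stop at tip height 36 mm, which is level. Next I lift and move over the narrow rocker, taking a picture on the way to check.

```bash
python3 -m inch '[{"claw":-1,"travel":[0,0,0.16],"turn":0},{"claw":-1,"travel":[0,0,0.16],"turn":0},{"claw":-1,"travel":[0.038,-0.276,0.16],"turn":0},{"claw":-1,"travel":[0.038,-0.276,0.16],"turn":0},{"claw":-1,"travel":[0.038,-0.276,0.16],"turn":0}]'
python3 - <<'E'
from h import *
cv2.imwrite("pics/w2.png",imaging.get_image("wrist")[150:480,130:510,::-1])
s=get_state();print(s["position"],s["contact_force"])
E
```

```text
clock: 4.15
position: [0.5568, 0.0588, 0.0833]
ee_rot: [-0.0, 0.998, 0.071, -0.002]
contact_force: [0.2, 0.0, -1.3]
width: -0.0
gripper_force: 0.0
[0.55674864 0.05971231 0.08329711] [1.09870822 0.07392868 0.3512219 ]
```

View pics/w2.png

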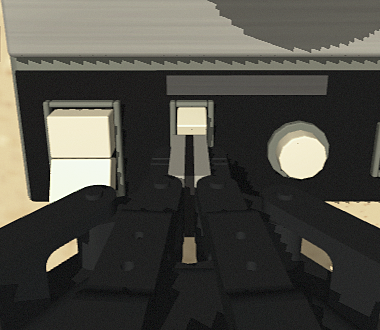

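The crop shows the wide rocker flipped: its far half at (80,130) is now level. The tip is over the narrow rocker at (190,130). Now I press the narrow rocker the same way.

```bash
python3 -m inch '[{"claw":-1,"travel":[0.006,-0.006,-0.08],"turn":0},{"claw":-1,"travel":[0.006,-0.006,-0.1],"turn":0},{"claw":-1,"travel":[0.006,-0.006,-0.12],"turn":0},{"claw":-1,"travel":[0.006,-0.006,-0.135],"turn":0},{"claw":-1,"travel":[0.006,-0.006,-0.145],"turn":0}]'| grep -E "pos|contact"
for i in 1 2 3; do python3 -m inch '[{"claw":-1,"travel":[0,0,-0.006],"turn":0},{"claw":-1,"travel":[0,0,-0.006],"turn":0}]' | grep -E "pos|contact"; done
```

```text
position: [0.5591, 0.0594, 0.0555]
contact_force: [-1.2, 2.4, 4.0]
position: [0.5591, 0.0593, 0.0549]
contact_force: [-2.1, 2.9, 5.8]
position: [0.5592, 0.0593, 0.0548]
contact_force: [-4.1, 3.2, 14.8]
position: [0.5592, 0.0593, 0.0547]
contact_force: [-6.2, 2.8, 20.4]
```

```bash
python3 -m inch '[{"claw":-1,"travel":[0,0,0.16],"turn":0},{"claw":-1,"travel":[0,0,0.16],"turn":0},{"claw":-1,"travel":[-0.041,-0.288,0.16],"turn":0},{"claw":-1,"travel":[-0.041,-0.288,0.16],"turn":0},{"claw":-1,"travel":[-0.041,-0.288,0.16],"turn":0}]'|grep -E "pos|contact"
python3 - <<'E'
from h import *
cv2.imwrite("pics/w3.png",imaging.get_image("wrist")[150:480,60:510,::-1])
s=get_state();print(s["clock"],s["position"],s["contact_force"])
E
```

```text
position: [0.5507, -0.0006, 0.0833]
contact_force: [0.2, 0.4, 0.6]
5.85 [5.50828862e-01 4.40828345e-04 8.32646335e-02] [0.14841479 0.32308178 0.04618732]
```

View pics/w3.png

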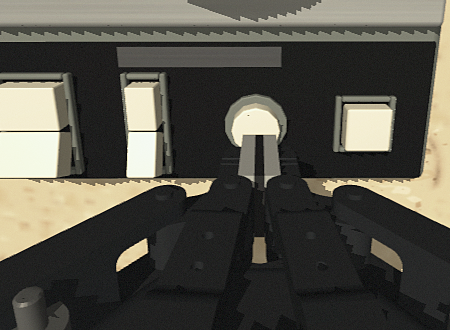

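Both rockers are now down at the far side, at (30,105) and (143,105). The tip stands over the round key at (257,120). Now I press it to its stop.

```bash
python3 -m inch '[{"claw":-1,"travel":[0,0.004,-0.1],"turn":0},{"claw":-1,"travel":[0,0.004,-0.13],"turn":0},{"claw":-1,"travel":[0,0.004,-0.15],"turn":0},{"claw":-1,"travel":[0,0.004,-0.16],"turn":0},{"claw":-1,"travel":[0,0.004,-0.165],"turn":0}]'| grep -E "pos|contact"
for i in 1 2 3; do python3 -m inch '[{"claw":-1,"travel":[0,0,-0.006],"turn":0},{"claw":-1,"travel":[0,0,-0.006],"turn":0}]' | grep -E "pos|contact"; done
```

```text
position: [0.5505, 0.0024, 0.0509]
contact_force: [-3.2, 1.6, 3.9]
position: [0.5508, 0.0022, 0.0501]
contact_force: [-2.5, 1.7, 4.6]
position: [0.5508, 0.0022, 0.0499]
contact_force: [-4.8, 2.6, 11.5]
position: [0.5508, 0.0022, 0.0498]
contact_force: [-6.8, 1.2, 19.0]
```

It is fully in. I hold it there, then release and rise clear.

```bash
for i in 1 2 3 4; do python3 -m inch '[{"claw":-1,"travel":[0,0,0],"turn":0},{"claw":-1,"travel":[0,0,0],"turn":0},{"claw":-1,"travel":[0,0,0],"turn":0},{"claw":-1,"travel":[0,0,0],"turn":0},{"claw":-1,"travel":[0,0,0],"turn":0}]' | grep -E "clock|pos|contact"; done
python3 -m inch '[{"claw":-1,"travel":[0,0,0.2],"turn":0},{"claw":-1,"travel":[0,0,0.2],"turn":0},{"claw":-1,"travel":[-0.3,0,0.8],"turn":0},{"claw":-1,"travel":[-0.3,0,0.8],"turn":0},{"claw":-1,"travel":[-0.3,0,0.8],"turn":0}]'
python3 -m inch '[{"claw":-1,"travel":[0,0,0],"turn":0},{"claw":-1,"travel":[0,0,0],"turn":0},{"claw":-1,"travel":[0,0,0],"turn":0}]'
python3 - <<'E'
from h import *
cv2.imwrite("pics/w4.png",imaging.get_image("wrist")[:,:,::-1]);print(get_state()["contact_force"])
E
```

```text
clock: 7.45
position: [0.5508, 0.0022, 0.0498]
contact_force: [-7.8, 2.9, 18.8]
clock: 7.95
position: [0.5508, 0.0022, 0.0498]
contact_force: [-7.3, 2.8, 19.6]
clock: 8.45
position: [0.5508, 0.0022, 0.0498]
contact_force: [-6.9, 2.9, 18.9]
clock: 8.95
position: [0.5508, 0.0022, 0.0498]
contact_force: [-7.4, 3.3, 19.2]
clock: 9.45
position: [0.4914, 0.0013, 0.2094]
ee_rot: [0.001, 0.997, 0.072, 0.002]
contact_force: [0.9, -0.2, -0.4]
width: 0.0003
gripper_force: 0.0
clock: 9.75
position: [0.4911, 0.0016, 0.2059]
ee_rot: [-0.0, 0.997, 0.072, -0.001]
contact_force: [-0.2, -0.9, -0.5]
width: -0.0
gripper_force: 0.0
[0.17320343 0.63843211 0.38014012]
```

View pics/w4.png

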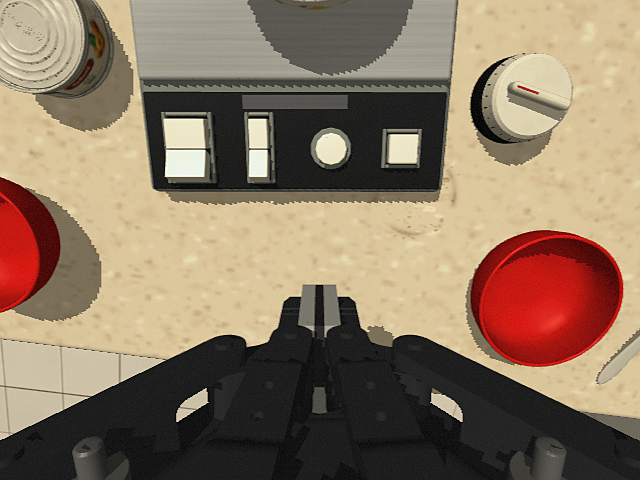

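Both rockers are flipped at (187,145) and (258,147). The round key at (330,148) and square key at (402,147) are up, the surroundings have not moved, and the arm is clear.

```bash
python3 -c "
from rig import ticket;print(ticket.sign_off())"
```

```text
the job is handed in; nothing more can be done
None
```

The scale is ready and the job is handed in: the wide rocker, then the narrow rocker, were pushed fully down on the far side, and the round key was held in for just over 2 s and released; the square key, bowl and surrounding things were not touched.

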